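# Find the stamped specimen crate

## Robot

A 6-joint arm with a two-finger parallel gripper is mounted at the origin on the work surface. World frame = base frame: x ahead of the robot, y to its left, z up, the work surface at z = 0. Lengths are in m, angles in rad, forces in N, time in s.
With the tool pointing down it reaches from about 0.3 to 0.775 m from the base axis. Payload 14.6 kg.
Tool frame: the origin (TCP) lies between the finger pads; the fingertips stand 25 mm ahead of it and the grasp point (between the pads) lies 6 mm ahead of it (bot.nose_length is the distance from the TCP to the fingertips, in m); z points along the fingers, y is the line along which they close (so a half turn about z gives the same grasp; the last joint's range is limited). The gripper opens to 85 mm and grips with 20 to 120 N. Pads are 22 mm wide; open, the fingers measure 114 mm over their backs; the gripper's body (76 mm by 85 mm) begins 54 mm behind the grasp point. The pads swing forward as they close: fully open they stand 13 mm farther back than shut.
Start: joints at [-1.3, 0.3, 1.521, -0, 1.321, -0.067], TCP at [0.182, -0.519, 0.256] pointing down, gripper open.
Joint ranges: [-3.03, 3.03], [-0.79, 2.21], [0.23, 2.52], [-1.04, 4.18], [0, 3.07], [-2.55, 2.55]. Speed limits (rad/s): [2.22, 2.22, 2.57, 3.14, 3.14, 3.14].

## Interface

Orientations are given as a unit quaternion [x, y, z, w].
In Python, from rig import bot, eyes, spotter gives the robot as it stands. The module is installed in compiled form; this text tells all that it offers.
- The arm moves only by the tool send_rows, never from a script. Its argument "targets" is a list of rows, each a list of 2 entries, a list of its own where there are three numbers: the shift along the tool's x, y, z normalised to -1 to 1, where 1 is 300 mm, then the turn, a rotation vector about the tool's x, y, z normalised to -1 to 1, where 1 is pi/2 rad. In form: [[[dx, dy, dz], [ax, ay, az]], ...]. A call has 1 to 10 rows; each row is the pose to reach, as a shift and turn from the pose commanded when the call began, along the tool's axes at that moment; what a row does not reach only later rows make up. A row lasts 1/12 s, in which the tool goes at most 41.7 mm and 7.16 degrees, less where a joint would pass 70% of its speed; a pose out of reach is approached as far as the arm can. A call with a number of a shift or a turn outside -1 to 1 is refused whole. A call with a gripper value outside its range is refused whole. "hand" is the gripper's target within -1 to 1 (fully open at 1, half-way at 0, shut at -1), set as the call begins (left out, the last holds). The fingers move at their own pace and stop on an object; "grip_force" is the grip in N (left out, the last holds). Time passes only in rows, so rows that repeat a pose let the fingers close. It gives the time, the measured TCP pose, the force, the opening and the grip force at its end, in the units of the state.
- bot.read_state(): the state, without advancing time (a new reading comes with each control period).
- eyes.get_image(name): name is "side" or "top"; returns a dict with "frame" (420x560x3 uint8, red, green, blue), "camera_matrix" (3x3 intrinsics, pixels), "eye" and "rotation" of the camera in the world. Camera axes: x right, y down, z forward; pixel columns grow to the right and rows downward; lengths in m; the calibration is good to about 2 mm. A picture is of the moment at which its call begins. There is no depth.
- bot.sign_off(): hands the job in; it is judged then, once.
Trained networks look in a picture, given as the dict that the camera call returned (one of the last four; its "shot" number tells which), for a name from the list of things; names that differ only in an ending like _2 or _b are one class to them, and where a whole thing is asked for, a point or a joint stands for the part that bears it (a point fixed in the world has none). Each returns a list of dicts, best first, with "confidence" (0 to 1); they miss things now and then, are a little off and sometimes report something else, mostly with a low value. They report only what shows in the picture. A call takes as long as a camera call. They do not tell look-alikes from the thing itself.
- spotter.recognise(picture, label): "extent" ([left, top, right, bottom] as shares, 0 to 1, of the picture: columns of its width, rows of its height, round what is visible of it).
The state is a dict: "time_s": time; "joint_positions": joint angles; "qd": joint speeds; "tau": joint torques, N m; "eef_pos": TCP position; "ee_rot": TCP orientation; "contact_force": force on the tool from outside, world axes, zero at the start; "moment": the same for the moment, N m; "gripper_width": finger opening in m; "finger_force": force on a finger pad.
Only numpy, scipy, OpenCV 4.12 (cv2) and the standard library are available. Lean on these libraries where they do the work, as an engineer would, in place of code of your own. Each camera call takes 0.05 s, during which the arm holds its last target. There are 200 camera calls.

## Task

Tip both specimen crates over towards the robot, so that each lies on the face that looked at the robot and shows its underside. Then push the crate that has a stamp (a dark ring) underneath, lying as it is, away from the robot until it rests wholly between the two tape strips of the dispatch lane, and leave the other one lying where it fell. Only tip and push: lift neither crate off the bench, and leave the other things on the bench alone.

Things in the scene. Friction and masses are not known exactly. Their poses are not given: they have to be found in the camera images.
- stamped_crate: closed grey plastic specimen crate, 75 (own x) x 105 (own y) x 90 mm tall (own z), about 0.4 kg. Starts upright, own x pointing roughly away from the robot, its 105 mm wide faces towards and away from it. Origin: centre of the underside. Under its base a dark stamped ring, 62 mm, with a bar in it; otherwise like the other crate. Crates and jar swap places between starts.
- stamped_crate_mid (a point): centre of that crate, 45 mm above its origin along own z; 45 mm high when upright, 37.5 mm when tipped. Pushed towards the robot high on its far face (70 to 85 mm up) the crate pivots on its near bottom edge with little sliding and past about 0.7 rad falls on to its near face: 75 mm tall, 90 mm long, lid towards the robot, underside facing away.
- blank_crate: closed grey plastic specimen crate, 75 (own x) x 105 (own y) x 90 mm tall (own z), about 0.4 kg. Starts upright, own x pointing roughly away from the robot, its 105 mm wide faces towards and away from it. Origin: centre of the underside. This one's underside is blank.
- blank_crate_mid (a point): centre of that crate, 45 mm above its origin along own z; 45 mm high when upright, 37.5 mm when tipped. Pushed towards the robot high on its far face (70 to 85 mm up) the crate pivots on its near bottom edge with little sliding and past about 0.7 rad falls on to its near face: 75 mm tall, 90 mm long, lid towards the robot, underside facing away.
- lane: the dispatch lane: two dark strips of tape on the bench, each 15 mm wide and 640 mm long, 124 mm clear between them, running roughly left to right beyond the crates. Flat. Origin on the bench midway between the strips and midway along them; own x points away from the robot across the lane, own y runs along it.
- dish_near: bystander: a single clear Petri dish, 50 mm across, 14 mm tall, on the right; origin at the centre of its underside
- dish_stack: bystander: a stack of three Petri dishes, 90 mm across, 45 mm tall, on the left; origin at the centre of its underside
- jar: bystander: a small sample jar, 40 mm across, 55 mm tall, standing in a row with the two crates, between or beside them; origin at the centre of its underside
- slide_box: bystander: a wooden box of microscope slides, 100 x 80 x 30 mm, on the right; origin at the centre of its underside
- beaker: bystander: a small glass beaker, 60 mm across, 60 mm tall, on the left; origin at the centre of its underside
- forceps: bystander: steel forceps lying flat, 120 mm long, 11 mm tall, on the right; origin at the centre of its underside
Mind the look-alikes: they are no part of the job. What is shaped like the stamped_crate but yellow is not meant.

How it is judged:
By the outcome, as a careful person would: the job done as asked, in the order asked, and still so for the second after the job is handed in, with the robot touching nothing.
It also fails if it takes over 64 s, if anything falls off the work surface, if the arm or the gripper's body presses on something with over 40 N, if the wrist force passes 120 N, or if a joint passes its speed limit or range.

## Working session

There is one attempt and no reset: what is moved stays moved. The work goes in short steps, Python scripts to look and compute and a tool call to move; the robot and the scene stay as the last step left them, time stands still between calls to the robot, and variables do not carry over. Pictures are saved under pics/ and viewed, at most 10 in all, crops included, and the job is handed in when it is done.

Besides the shell and the picture viewer there is one more tool, called after ">>>" as name(argument=value, ...) on one line, values as JSON. send_rows: Moves the arm, as the interface text tells. Scaled input: -1 to 1 covers 300 mm each way for a shift and pi/2 rad each way for a turn. Its arguments: {"type":"object","properties":{"targets":{"type":"array","items":{"type":"array"}},"hand":{"type":"number"},"grip_force":{"type":"number"}},"required":["targets"]}

```bash
mkdir -p pics; cat > h.py <<'E'
import numpy as np, cv2
from rig import bot, eyes, spotter
from scipy.spatial.transform import Rotation as R
def look(n,f):
    p=eyes.get_image(n); cv2.imwrite('pics/'+f,p['frame'][:,:,::-1]); return p
def px2w(p,u,v,z):
    K=np.array(p['camera_matrix']);r=np.array(p['rotation']);e=np.array(p['eye'])
    d=r@np.linalg.solve(K,[u,v,1.]); return e+d*(z-e[2])/d[2]
def w2px(p,X):
    K=np.array(p['camera_matrix']);r=np.array(p['rotation']);e=np.array(p['eye'])
    q=K@(r.T@(np.array(X)-e)); return q[:2]/q[2]
E
python3 - <<'E'
from h import *
for n in('top','side'):
    p=look(n,n+'0.png'); print(n,p['camera_matrix'],p['eye'],p['rotation'])
    for l in('stamped_crate','lane','jar','dish_near','dish_stack','slide_box','beaker','forceps'):
        print(l,[(np.round(np.array(d['extent'])*[560,420,560,420]).tolist(),round(d['confidence'],2)) for d in spotter.recognise(p,l)])
print(bot.read_state())
E
```

```text
top [[451.91754611   0.         276.5522318 ]
 [  0.         451.91754611 210.18772181]
 [  0.           0.           1.        ]] [ 0.31664006 -0.03964157  1.16319031] [ 0.71413047 -0.69487645  0.05434946 -0.06488864]
stamped_crate [([331.0, 173.0, 377.0, 212.0], 0.94), ([283.0, 111.0, 331.0, 166.0], 0.71), ([364.0, 277.0, 423.0, 324.0], 0.7)]
lane [([156.0, 112.0, 399.0, 188.0], 0.97)]
jar [([171.0, 178.0, 187.0, 196.0], 0.76), ([151.0, 113.0, 397.0, 191.0], 0.36)]
dish_near [([398.0, 207.0, 416.0, 228.0], 0.59)]
dish_stack [([89.0, 144.0, 133.0, 186.0], 0.88), ([396.0, 205.0, 414.0, 227.0], 0.54)]
slide_box [([431.0, 212.0, 467.0, 249.0], 0.89)]
beaker [([94.0, 201.0, 123.0, 223.0], 0.67)]
forceps [([406.0, 161.0, 444.0, 199.0], 0.59)]
side [[388.44627288   0.         283.40085588]
 [  0.         388.44627288 203.9245944 ]
 [  0.           0.           1.        ]] [0.17661257 0.65942133 0.90535675] [-0.21841048  0.90929497 -0.34569426  0.07729815]
stamped_crate [([222.0, 147.0, 255.0, 193.0], 0.77), ([282.0, 139.0, 314.0, 182.0], 0.73), ([358.0, 148.0, 395.0, 191.0], 0.65)]
lane 
[... 365 characters left out ...]
'time_s': 0.9, 'joint_positions': array([-1.29959399e+00,  2.99866537e-01,  1.52097054e+00, -6.72298128e-07,
        1.32068000e+00, -6.66240395e-02]), 'qd': array([-0.00110703, -0.00168373, -0.00075384, -0.00035925,  0.00081548,
        0.00072545]), 'tau': array([ 5.52678030e-04, -5.43354034e+01, -3.61980879e+01, -8.23558480e-06,
        6.34856915e-04,  5.45579155e-06]), 'eef_pos': array([ 0.18227629, -0.51892243,  0.25631142]), 'ee_rot': array([9.85768039e-01, 1.68111187e-01, 3.53498485e-06, 3.76277294e-05]), 'contact_force': array([-0.27574778,  0.6201364 ,  0.6568176 ]), 'moment': array([-0.0266504 ,  0.04287303,  0.05473173]), 'finger_force': 0.0, 'gripper_width': 0.08540220403361957}
```

View pics/top0.png

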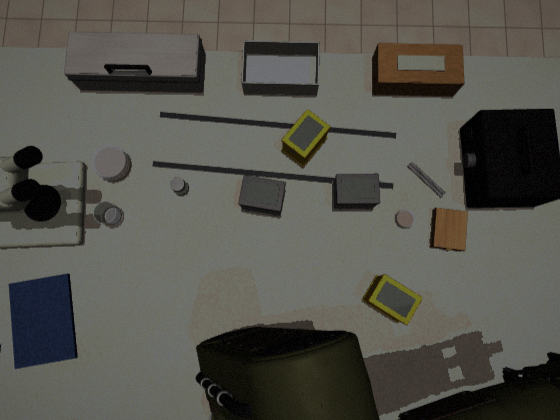

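View pics/side0.png

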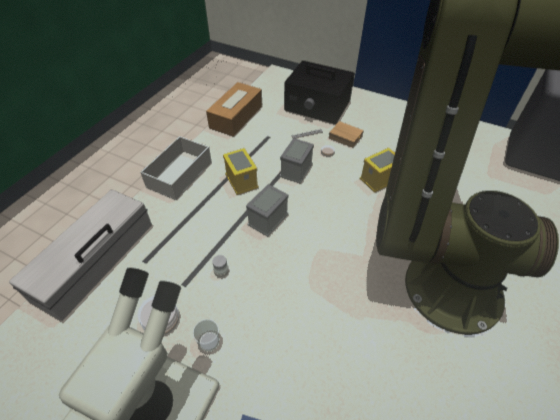

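The top picture shows two grey crates, at (262,195) and (357,190). The yellow look-alikes are at (306,136), in the lane, and (395,298). The jar is at (179,186). The grey ones fit the description; I'll measure them and confirm in a crop.

```bash
sed -i "s/r=np.array(p\['rotation'\])/r=R.from_quat(p['rotation']).as_matrix()/" h.py
python3 - <<'E'
from h import *
p=eyes.get_image('top')
im=p['frame'][:,:,::-1].copy()
big=cv2.resize(im[95:225,150:430],None,fx=2.8,fy=2.8,interpolation=cv2.INTER_CUBIC)
g=cv2.cvtColor(im,cv2.COLOR_BGR2GRAY)
for c in((262,195),(357,190)):
    w=g[c[1]-28:c[1]+28,c[0]-35:c[0]+35]
    print('pix',c,g[c[1],c[0]]); 
    m=(w<115).astype(np.uint8)
    n,l,s,cc=cv2.connectedComponentsWithStats(m)
    print(s[1:].tolist())
# lane strips: darkest per column
for lo,hi,cols in((105,140,(170,200,230,260,350,370,390)),(158,192,(160,190,210,230,300,320))):
    for u in cols:
        col=255-g[lo:hi,u].astype(float); col=np.clip(col-np.median(col)-25,0,None)
        v=(col*np.arange(lo,hi)).sum()/col.sum(); print(u,round(v,1),px2w(p,u,v,0).round(4))
cv2.imwrite('pics/crop.png',big)
for n,e in dict(yel=(283,111,331,166),jar=(171,178,187,196),dish=(398,207,416,228),forc=(406,161,444,199)).items():
    print(n,px2w(p,e[0],e[1],.03).round(3),px2w(p,e[2],e[3],.03).round(3))
E
```

```text
pix (262, 195) 69
[[0, 0, 70, 56, 3801]]
pix (357, 190) 67
[[0, 0, 70, 56, 3802]]
170 115.1 [0.7689 0.2775 0.    ]
200 117.9 [0.7629 0.1953 0.    ]
230 120.4 [0.7578 0.1136 0.    ]
260 123.1 [0.7521 0.0321 0.    ]
350 131.0 [ 0.7355 -0.2105  0.    ]
370 132.8 [ 0.7318 -0.2641  0.    ]
390 134.7 [ 0.7277 -0.3174  0.    ]
160 164.2 [0.631  0.2948 0.    ]
190 166.7 [0.626  0.2142 0.    ]
210 168.7 [0.6219 0.1606 0.    ]
230 170.3 [0.6189 0.1072 0.    ]
300 167.1 [ 0.6322 -0.0783  0.    ]
320 179.1 [ 0.6008 -0.1317  0.    ]
yel [ 0.776 -0.029  0.03 ] [ 0.629 -0.157  0.03 ]
jar [0.587 0.255 0.03 ] [0.54  0.211 0.03 ]
dish [ 0.526 -0.328  0.03 ] [ 0.473 -0.372  0.03 ]
forc [ 0.647 -0.35   0.03 ] [ 0.55  -0.445  0.03 ]
```

View pics/crop.png

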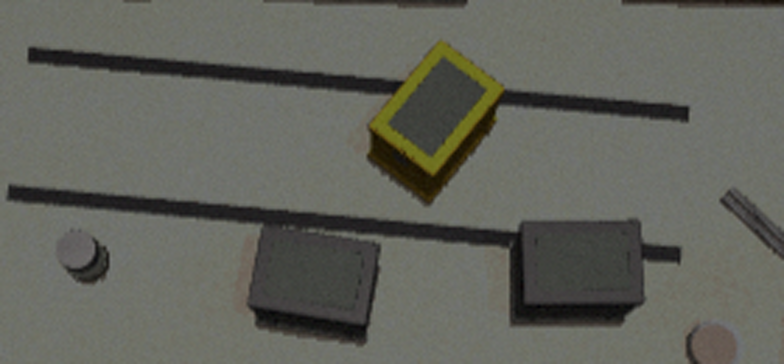

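The crop confirms two plain grey crates, at crop (315,280) and (580,263), and the yellow-rimmed look-alike at (437,110). Next I'll fit the crate tops, using crop pixels at z = 0.09.

```bash
cat >> h.py <<'E'
def rows(targets,base=None):
    """targets: (x,y,z,yaw of tool x; tool down) -> normalised rows from base pose"""
    s=bot.read_state(); 
    p0,R0=(np.array(s['eef_pos']),R.from_quat(s['ee_rot'])) if base is None else (np.array(base[:3]),down(base[3]))
    for t in targets:
        d=R0.inv().apply(np.array(t[:3])-p0)/.3; a=(R0.inv()*down(t[3])).as_rotvec()/(np.pi/2)
        print(t,d.round(4).tolist(),a.round(4).tolist())
def down(y): return R.from_euler('z',y)*R.from_quat([1,0,0,0])
E
python3 - <<'E'
from h import *
p=eyes.get_image('top')
f=lambda u,v,z:px2w(p,150+u/2.8-.3,95+v/2.8-.3,z).round(3)[:2]
for n,cs in dict(L=((262,226),(379,241),(367,327),(249,306)),Rr=((521,222),(638,220),(643,303),(521,305)),Y=((442,40),(503,90),(433,176),(371,126))).items():
    w=np.array([f(*c,.09) for c in cs]); print(n,w.tolist(),'c',w.mean(0).round(3),'sides',[np.linalg.norm(w[i]-w[(i+1)%4]).round(3) for i in range(4)],
     'yaw',[np.arctan2(*(w[0]-w[3])[::-1]).round(3),np.arctan2(*(w[1]-w[2])[::-1]).round(3),(np.arctan2(*(w[0]-w[1])[::-1])-np.pi/2).round(3)])
print('jar',f(77,242,.055)); print('dish',f(714,342,.014),'forc',f(730,192,.01),f(784,255,.01))
rows([(.45,-.35,.256,0)])
E
```

```text
L [[0.583, 0.063], [0.573, -0.04], [0.496, -0.031], [0.512, 0.071]] c [0.541 0.016] sides [np.float64(0.103), np.float64(0.078), np.float64(0.103), np.float64(0.071)] yaw [np.float64(-0.112), np.float64(-0.116), np.float64(-0.097)]
Rr [[0.593, -0.163], [0.597, -0.264], [0.524, -0.268], [0.519, -0.163]] c [ 0.558 -0.215] sides [np.float64(0.101), np.float64(0.073), np.float64(0.105), np.float64(0.074)] yaw [np.float64(0.0), np.float64(0.055), np.float64(0.04)]
Y [[0.758, -0.091], [0.713, -0.146], [0.632, -0.085], [0.677, -0.03]] c [ 0.695 -0.088] sides [np.float64(0.071), np.float64(0.101), np.float64(0.071), np.float64(0.101)] yaw [np.float64(-0.645), np.float64(-0.645), np.float64(-0.686)]
jar [0.573 0.232]
dish [ 0.504 -0.349] forc [ 0.647 -0.367] [ 0.588 -0.416]
(0.45, -0.35, 0.256, 0) [1.0286, -0.2354, 0.001] [-0.0, 0.0, 0.215]
```

>>> send_rows(targets=[[[0.93,-0.27,0],[0,0,0.196]],[[0.93,-0.27,0],[0,0,0.196]],[[0.93,-0.27,0],[0,0,0.196]],[[0.93,-0.27,0],[0,0,0.196]],[[0.93,-0.27,0],[0,0,0.196]],[[0.93,-0.27,0],[0,0,0.196]],[[0.93,-0.27,0],[0,0,0.196]],[[0.93,-0.27,0],[0,0,0.196]],[[0.93,-0.27,0],[0,0,0.196]]], hand=0)

```text
time_s: 1.75
eef_pos: [0.4202, -0.3485, 0.2561]
ee_rot: [1.0, 0.017, -0.0, -0.0]
contact_force: [-0.6, -0.7, 0.2]
gripper_width: 0.0429
finger_force: 0.0
```

>>> send_rows(targets=[[[0.725,-0.42,0],[0,0,0]],[[0.725,-0.42,0],[0,0,0]],[[0.725,-0.42,0],[0,0,0]],[[0.725,-0.42,0],[0,0,0]],[[0.725,-0.42,0],[0,0,0]],[[0.725,-0.42,0],[0,0,0]],[[0.725,-0.42,0],[0,0,0]],[[0.725,-0.42,0],[0,0,0]]])

```text
time_s: 2.42
eef_pos: [0.6327, -0.2175, 0.2551]
ee_rot: [1.0, 0.016, -0.001, -0.0]
contact_force: [-1.3, 0.7, 0.8]
gripper_width: 0.0428
finger_force: 0.0
```

>>> send_rows(targets=[[[0,0,0.13],[0,0,0]],[[0,0,0.26],[0,0,0]],[[0,0,0.36],[0,0,0]],[[0,0,0.45],[0,0,0]],[[0,0,0.52],[0,0,0]],[[0,0,0.53],[0,0,0]],[[0,0,0.53],[0,0,0]]])

```text
time_s: 3.0
eef_pos: [0.631, -0.2191, 0.0968]
ee_rot: [1.0, 0.014, -0.001, -0.0]
contact_force: [0.5, 1.0, 1.6]
gripper_width: 0.0429
finger_force: 0.0
```

```bash
python3 - <<'E'
from h import *
a=look('top','t1.png');b=look('side','s1.png');s=bot.read_state();print(s['eef_pos'],s['contact_force'],bot.nose_length)
c=np.hstack([cv2.resize(x,(400,300)) for x in (a['frame'][100:250,230:430],b['frame'][80:260,200:440])])
cv2.imwrite('pics/c1.png',c[:,:,::-1])
E
```

```text
[ 0.63239297 -0.21884086  0.09932846] [0.86855237 0.06543126 0.72879271] 0.025
```

View pics/c1.png

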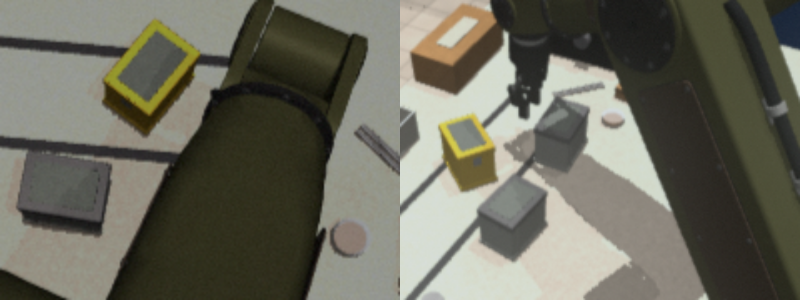

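The gripper stands just behind the right crate, at right panel (560,110), clear of the yellow box at (465,150). Now I'll tip it.

>>> send_rows(targets=[[[-0.04,0,0],[0,0,0]],[[-0.07,0,0],[0,0,0]],[[-0.09,0,0],[0,0,0]],[[-0.11,0,0],[0,0,0]],[[-0.13,0,0],[0,0,0]],[[-0.15,0,0],[0,0,0]],[[-0.17,0,0],[0,0,0]],[[-0.19,0,0],[0,0,0]],[[-0.21,0,0],[0,0,0]],[[-0.23,0,0],[0,0,0]]])

```text
time_s: 3.93
eef_pos: [0.5646, -0.2202, 0.0998]
ee_rot: [1.0, 0.015, 0.003, 0.001]
contact_force: [6.5, 0.2, 3.8]
gripper_width: 0.0427
finger_force: 3.0
```

>>> send_rows(targets=[[[-0.02,0,0],[0,0,0]],[[-0.04,0,0],[0,0,0]],[[-0.06,0,0],[0,0,0]],[[-0.08,0,0],[0,0,0]],[[-0.08,0,0],[0,0,0]],[[-0.08,0,0],[0,0,0]],[[-0.08,0,0],[0,0,0]]])

```text
time_s: 4.52
eef_pos: [0.54, -0.2207, 0.0983]
ee_rot: [1.0, 0.015, 0.001, 0.0]
contact_force: [4.3, -1.1, 2.9]
gripper_width: 0.0427
finger_force: 2.2
```

```bash
python3 - <<'E'
from h import *
b=look('side','s2.png')
cv2.imwrite('pics/c2.png',cv2.resize(b['frame'][80:260,200:440],(720,540))[:,:,::-1])
E
```

```text
(no output)
```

View pics/c2.png

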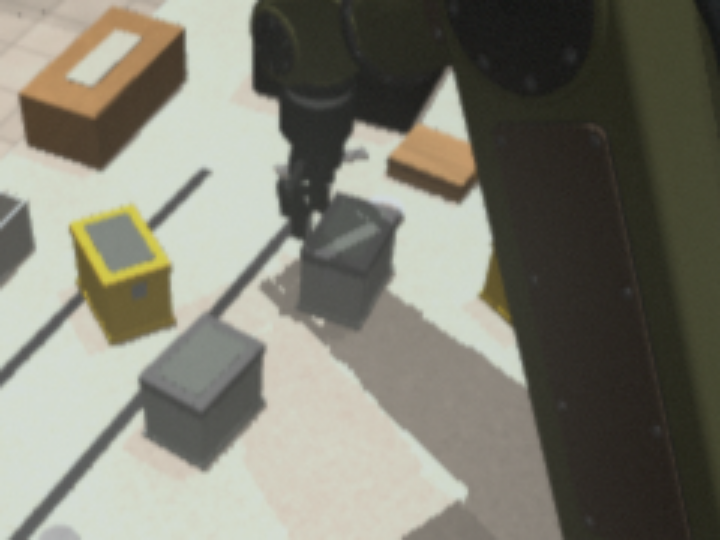

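The right crate, at (350,260), has moved nearer but still looks upright. I'll fit its pose from the side view, to tell sliding from tilting, and get the near yellow box's position.

```bash
python3 - <<'E'
from h import *
from scipy.optimize import least_squares
p=eyes.get_image('side')
obs=np.array([(303,240),(365,270),(402,213),(340,193),(300,305),(357,327),(390,290)])/3+[200,80]
# corners lid: far-left, near-left, near-right, far-right ; bottoms far-left, near-left, near-right  (camera sits at +y)
B=np.array([(75,52.5,90),(0,52.5,90),(0,-52.5,90),(75,-52.5,90),(75,52.5,0),(0,52.5,0),(0,-52.5,0)])/1e3
def model(q):
    X=R.from_euler('zy',[q[2],-q[3]]).apply(B)+[q[0],q[1],0]; return np.array([w2px(p,x) for x in X])
for th in(None,0):
    f=lambda q:(model([*q[:3],q[3] if th is None else 0])-obs).ravel()
    r=least_squares(f,[.46,-.22,0,.1]); print(r.x.round(3),np.sqrt((r.fun**2).mean()))
t=eyes.get_image('top')
for c in((370,298),(384,275),(422,299),(407,325)): print(px2w(t,*c,.08).round(3))
E
```

```text
[ 0.452 -0.213 -0.036  0.022] 1.9743699303533586
[ 0.451 -0.214 -0.043  0.1  ] 1.9878006671655852
[ 0.298 -0.246  0.08 ]
[ 0.352 -0.279  0.08 ]
[ 0.299 -0.368  0.08 ]
[ 0.239 -0.331  0.08 ]
```

It is upright: finger friction held the far face down, so it slid 65 mm. I'll go round to the near side, push it back, then tip it with a rising motion.

>>> send_rows(targets=[[[0.06,0,0],[0,0,0]],[[0.06,0,-0.13],[0,0,0]],[[0.06,0,-0.26],[0,0,0]],[[0.06,0,-0.34],[0,0,0]],[[-0.07,0,-0.34],[0,0,0]],[[-0.2,0,-0.34],[0,0,0]],[[-0.33,0,-0.34],[0,0,0]],[[-0.44,0,-0.34],[0,0,0]],[[-0.44,0,-0.34],[0,0,0]],[[-0.44,0,-0.34],[0,0,0]]])

```text
time_s: 5.5
eef_pos: [0.4064, -0.2244, 0.1994]
ee_rot: [1.0, 0.014, -0.0, -0.0]
contact_force: [0.6, -0.4, 0.2]
gripper_width: 0.0425
finger_force: 0.0
```

>>> send_rows(targets=[[[0,0,0.12],[0,0,0]],[[0,0,0.24],[0,0,0]],[[0,0,0.36],[0,0,0]],[[0,0,0.44],[0,0,0]],[[0,0,0.466],[0,0,0]],[[0,0,0.466],[0,0,0]]])

```text
time_s: 6.0
eef_pos: [0.4072, -0.2238, 0.0578]
ee_rot: [1.0, 0.015, -0.002, -0.001]
contact_force: [0.9, 0.8, 1.5]
gripper_width: 0.043
finger_force: 0.0
```

>>> send_rows(targets=[[[0.04,-0.03,0],[0,0,0]],[[0.09,-0.03,0],[0,0,0]],[[0.12,-0.03,0],[0,0,0]],[[0.15,-0.03,0],[0,0,0]],[[0.18,-0.03,0],[0,0,0]],[[0.21,-0.03,0],[0,0,0]],[[0.24,-0.03,0],[0,0,0]],[[0.27,-0.03,0],[0,0,0]],[[0.3,-0.03,0],[0,0,0]],[[0.33,-0.03,0],[0,0,0]]])

```text
time_s: 6.83
eef_pos: [0.5067, -0.2126, 0.0603]
ee_rot: [1.0, 0.015, -0.0, 0.0]
contact_force: [-4.9, -0.5, 2.3]
gripper_width: 0.0428
finger_force: 0.4
```

>>> send_rows(targets=[[[-0.07,0,0],[0,0,0]],[[-0.07,0,-0.12],[0,0,0]],[[-0.07,0,-0.24],[0,0,0]],[[-0.07,0,-0.36],[0,0,0]],[[-0.07,0,-0.46],[0,0,0]],[[0.06,0,-0.46],[0,0,0]],[[0.19,0,-0.46],[0,0,0]],[[0.32,0,-0.46],[0,0,0]],[[0.42,0,-0.46],[0,0,0]],[[0.42,0,-0.46],[0,0,0]]])

```text
time_s: 7.67
eef_pos: [0.6357, -0.2077, 0.197]
ee_rot: [1.0, 0.016, 0.0, -0.0]
contact_force: [-0.1, 0.7, -0.1]
gripper_width: 0.0424
finger_force: 0.0
```

```bash
cat >> h.py <<'E'
from scipy.optimize import least_squares
def grey_fit(p,B,q0,f):
    pass
E
python3 - <<'E'
from h import *
b=look('side','s3.png');print(bot.read_state()['eef_pos'])
cv2.imwrite('pics/c3.png',cv2.resize(b['frame'][80:260,200:440],(720,540))[:,:,::-1])
E
```

```text
[ 0.63369965 -0.20804115  0.19695569]
```

View pics/c3.png

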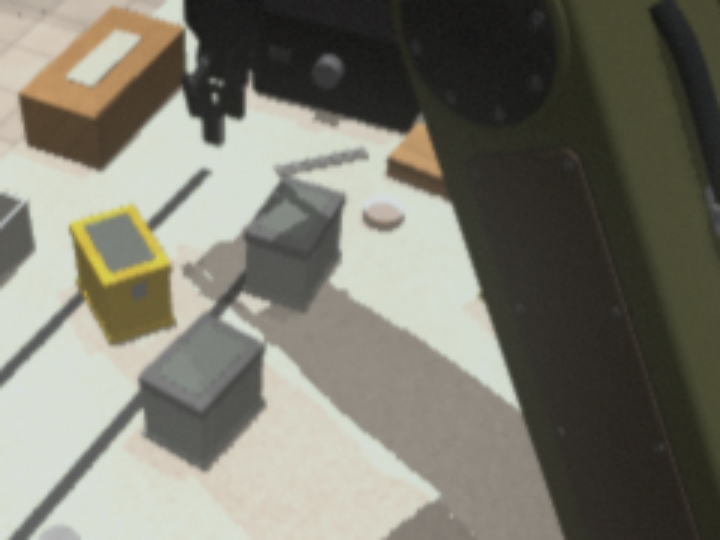

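The crate, at (295,245), is back near its starting spot, and the gripper is clear behind it. I'll descend and pull with a rise.

>>> send_rows(targets=[[[0,0,0.12],[0,0,0]],[[0,0,0.24],[0,0,0]],[[0,0,0.34],[0,0,0]],[[0,0,0.34],[0,0,0]],[[0,0,0.34],[0,0,0]]])

```text
time_s: 8.13
eef_pos: [0.6314, -0.2087, 0.0958]
ee_rot: [1.0, 0.015, -0.001, -0.0]
contact_force: [-0.4, 0.3, 0.9]
gripper_width: 0.0425
finger_force: 0.0
```

>>> send_rows(targets=[[[-0.07,0,0],[0,0,0]],[[-0.095,0,-0.01],[0,0,0]],[[-0.12,0,-0.03],[0,0,0]],[[-0.15,0,-0.057],[0,0,0]],[[-0.18,0,-0.078],[0,0,0]],[[-0.21,0,-0.093],[0,0,0]],[[-0.245,0,-0.105],[0,0,0]],[[-0.28,0,-0.112],[0,0,0]],[[-0.31,0,-0.116],[0,0,0]],[[-0.34,0,-0.117],[0,0,0]]])

```text
time_s: 8.97
eef_pos: [0.5294, -0.2117, 0.1314]
ee_rot: [1.0, 0.015, 0.0, 0.0]
contact_force: [0.5, -0.4, 0.2]
gripper_width: 0.0424
finger_force: 0.0
```

>>> send_rows(targets=[[[-0.03,0,0],[0,0,0]],[[-0.03,0,0],[0,0,0]],[[0,0,0],[0,0,0]],[[0.05,0,-0.1],[0,0,0]],[[0.05,0,-0.2],[0,0,0]],[[0.05,0,-0.3],[0,0,0]],[[0.05,0,-0.3],[0,0,0]]])

```text
time_s: 9.55
eef_pos: [0.5476, -0.2117, 0.2266]
ee_rot: [1.0, 0.015, 0.004, 0.002]
contact_force: [0.6, -0.1, -0.0]
gripper_width: 0.0427
finger_force: 0.0
```

```bash
python3 - <<'E'
from h import *
b=look('side','s4.png');print(bot.read_state()['eef_pos'])
cv2.imwrite('pics/c4.png',cv2.resize(b['frame'][80:260,200:440],(720,540))[:,:,::-1])
E
```

```text
[ 0.54686409 -0.21143331  0.22355184]
```

View pics/c4.png

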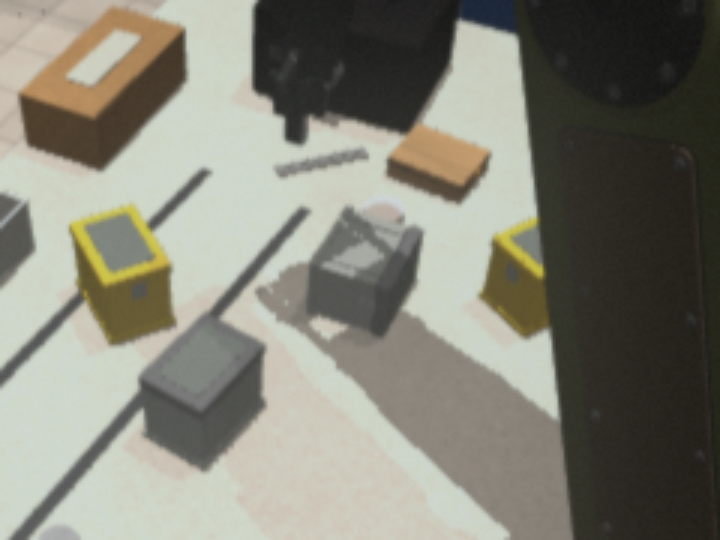

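The right crate now lies at (365,270) with its lid towards the robot. Its underside faces away from both cameras, so it will need a look later. Next I'll tip the left crate, at (205,390), the same way.

```bash
python3 - <<'E'
from h import *
rows([(.6155,.008,.215,-.11),(.6155,.008,.095,-.11)])
E
```

```text
(0.6155, 0.008, 0.215, -0.11) [0.2507, -0.7242, 0.028] [0.0013, -0.0032, 0.0893]
(0.6155, 0.008, 0.095, -0.11) [0.2487, -0.7252, 0.428] [0.0013, -0.0032, 0.0893]
```

>>> send_rows(targets=[[[0.25,-0.725,0.03],[0,0,0.09]],[[0.25,-0.725,0.03],[0,0,0.09]],[[0.25,-0.725,0.03],[0,0,0.09]],[[0.25,-0.725,0.03],[0,0,0.09]],[[0.25,-0.725,0.03],[0,0,0.09]],[[0.25,-0.725,0.03],[0,0,0.09]],[[0.25,-0.725,0.03],[0,0,0.09]],[[0.25,-0.725,0.03],[0,0,0.09]]])

```text
time_s: 10.27
eef_pos: [0.6138, 0.01, 0.2102]
ee_rot: [0.999, -0.054, -0.001, 0.0]
contact_force: [0.0, -0.2, 0.3]
gripper_width: 0.0427
finger_force: 0.0
```

>>> send_rows(targets=[[[0,0,0.13],[0,0,0]],[[0,0,0.26],[0,0,0]],[[0,0,0.38],[0,0,0]],[[0,0,0.4],[0,0,0]],[[0,0,0.4],[0,0,0]],[[0,0,0.4],[0,0,0]]])

```text
time_s: 10.77
eef_pos: [0.6143, 0.0078, 0.0931]
ee_rot: [0.998, -0.056, 0.001, 0.0]
contact_force: [-0.7, -0.6, 1.3]
gripper_width: 0.0425
finger_force: 0.0
```

>>> send_rows(targets=[[[-0.06,0,0],[0,0,0]],[[-0.08,0,-0.01],[0,0,0]],[[-0.105,0,-0.03],[0,0,0]],[[-0.135,0,-0.057],[0,0,0]],[[-0.165,0,-0.078],[0,0,0]],[[-0.195,0,-0.093],[0,0,0]],[[-0.23,0,-0.105],[0,0,0]],[[-0.265,0,-0.112],[0,0,0]],[[-0.3,0,-0.116],[0,0,0]],[[-0.34,0,-0.117],[0,0,0]]])

```text
time_s: 11.6
eef_pos: [0.5121, 0.0198, 0.1283]
ee_rot: [0.998, -0.056, 0.001, -0.0]
contact_force: [-1.0, 0.5, 0.4]
gripper_width: 0.0429
finger_force: 0.0
```

>>> send_rows(targets=[[[-0.03,0,0],[0,0,0]],[[-0.03,0,0],[0,0,0]],[[0,0,0],[0,0,0]],[[0.05,0,-0.1],[0,0,0]],[[0.05,0,-0.2],[0,0,0]],[[0.05,0,-0.3],[0,0,0]],[[0.05,0,-0.3],[0,0,0]]])

```text
time_s: 12.18
eef_pos: [0.53, 0.0179, 0.2226]
ee_rot: [0.998, -0.056, 0.004, -0.0]
contact_force: [0.5, -1.0, -0.0]
gripper_width: 0.0426
finger_force: 0.0
```

>>> send_rows(targets=[[[-0.1,-0.12,0],[0,0,0]],[[-0.2,-0.24,0],[0,0,0]],[[-0.3,-0.36,0],[0,0,0]],[[-0.4,-0.48,0],[0,0,0]],[[-0.4,-0.6,0],[0,0,0]],[[-0.4,-0.72,0],[0,0,0]],[[-0.4,-0.84,0],[0,0,0]],[[-0.4,-0.9,0],[0,0,0]],[[-0.4,-0.9,0],[0,0,0]]])

```text
time_s: 12.93
eef_pos: [0.4384, 0.3035, 0.2165]
ee_rot: [0.999, -0.054, 0.0, -0.0]
contact_force: [-0.1, -1.6, -0.2]
gripper_width: 0.0427
finger_force: 0.0
```

```bash
python3 - <<'E'
from h import *
t=look('top','t5.png');b=look('side','s5.png');print(bot.read_state()['eef_pos'])
c=np.vstack([cv2.resize(t['frame'][90:265,150:430],(800,500))[:,:,::-1]])
cv2.imwrite('pics/c5.png',c)
E
```

```text
[0.43831388 0.30030543 0.21634678]
```

View pics/c5.png

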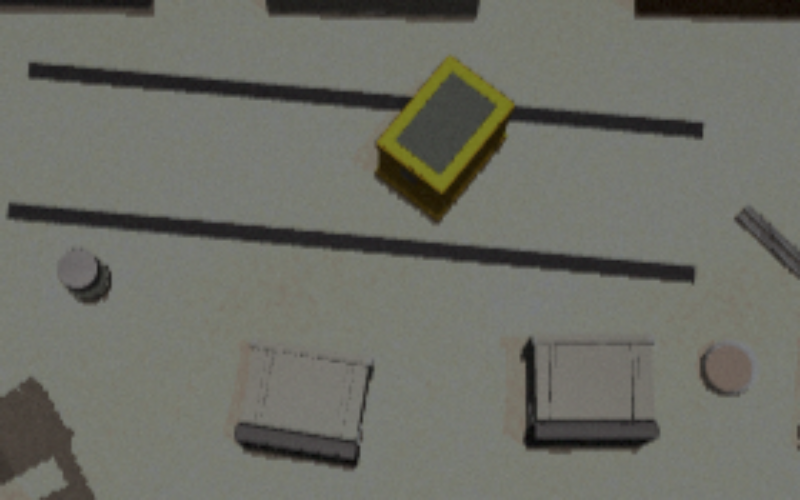

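Both crates lie tipped, lids towards the robot: left at crop (305,400), right at (590,390). Both undersides face +x, away from both cameras, so the stamp can't be seen from here. The left crate has free room, so I'll tip it one more quarter turn to show its underside to the top camera. If it turns out blank I'll tip it back about the same edge. First I'll measure it and test the reach on the near side.

```bash
python3 - <<'E'
from h import *
p=eyes.get_image('top'); np.save('cam.npy',p,allow_pickle=True)
f=lambda u,v,z:px2w(p,150+u/2.857-.3,90+v/2.857-.3,z).round(3)[:2]
print('L far edge',f(248,346,.075),f(374,362,.075),'lid',f(237,440,.0),f(356,466,0.))
print('R far edge',f(532,340,.075),f(655,343,.075),'lid',f(533,446,.0),f(658,440,0.))
rows([(.318,.03,.215,-.11),(.318,.03,.1,-.11)])
E
```

```text
L far edge [0.498 0.077] [ 0.487 -0.031] lid [0.424 0.091] [ 0.403 -0.017]
R far edge [ 0.509 -0.165] [ 0.51 -0.27] lid [ 0.426 -0.176] [ 0.434 -0.288]
(0.318, 0.03, 0.215, -0.11) [-0.2986, 0.9375, 0.0053] [0.0002, 0.0001, -0.0009]
(0.318, 0.03, 0.1, -0.11) [-0.2985, 0.9374, 0.3886] [0.0002, 0.0001, -0.0009]
```

>>> send_rows(targets=[[[-0.34,0.1,0],[0,0,0]],[[-0.34,0.3,0],[0,0,0]],[[-0.34,0.5,0],[0,0,0]],[[-0.34,0.7,0],[0,0,0]],[[-0.34,0.93,0],[0,0,0]],[[-0.34,0.93,0],[0,0,0]],[[-0.34,0.93,0],[0,0,0]],[[-0.34,0.93,0],[0,0,0]],[[-0.34,0.93,0],[0,0,0]],[[-0.34,0.93,0.1],[0,0,0]]])

```text
time_s: 13.92
eef_pos: [0.3075, 0.0319, 0.1902]
ee_rot: [0.998, -0.059, 0.005, -0.0]
contact_force: [1.9, 0.7, -0.9]
gripper_width: 0.0425
finger_force: 0.0
```

>>> send_rows(targets=[[[0,0,0.1],[0,0,0]],[[0,0,0.2],[0,0,0]],[[0,0,0.29],[0,0,0]],[[0,0,0.29],[0,0,0]],[[0,0,0.29],[0,0,0]]])

```text
time_s: 14.33
eef_pos: [0.3052, 0.0336, 0.0998]
ee_rot: [0.998, -0.056, -0.001, 0.0]
contact_force: [0.1, 0.5, -0.4]
gripper_width: 0.0431
finger_force: 0.0
```

```bash
python3 - <<'E'
from h import *
s=bot.read_state();print(s['eef_pos'],s['joint_positions'].round(2),s['ee_rot'])
rows([(.318,.04,.215,-.1),(.535,.019,.215,-.1),(.535,.019,.083,-.1)])
E
```

```text
[0.30515597 0.03363562 0.09978058] [-0.01 -0.01  2.3  -0.    0.85  1.67] [ 9.98421603e-01 -5.61511496e-02 -1.16114186e-03  5.88940619e-05]
(0.318, 0.04, 0.215, -0.1) [0.0393, -0.0258, -0.3842] [0.0001, 0.0015, -0.0079]
(0.535, 0.019, 0.215, -0.1) [0.7659, -0.0373, -0.3858] [0.0001, 0.0015, -0.0079]
(0.535, 0.019, 0.083, -0.1) [0.7669, -0.0374, 0.0542] [0.0001, 0.0015, -0.0079]
```

>>> send_rows(targets=[[[0,0,-0.13],[0,0,0]],[[0,0,-0.26],[0,0,0]],[[0.05,0,-0.37],[0,0,0]],[[0.18,-0.01,-0.38],[0,0,0]],[[0.31,-0.02,-0.38],[0,0,0]],[[0.44,-0.03,-0.38],[0,0,0]],[[0.57,-0.04,-0.38],[0,0,0]],[[0.7,-0.04,-0.38],[0,0,0]],[[0.77,-0.04,-0.38],[0,0,0]],[[0.77,-0.04,-0.26],[0,0,0]]])

```text
time_s: 15.17
eef_pos: [0.5423, 0.0194, 0.1853]
ee_rot: [0.998, -0.056, 0.007, -0.0]
contact_force: [1.9, 0.5, 0.5]
gripper_width: 0.0427
finger_force: 0.0
```

>>> send_rows(targets=[[[0,0,0.13],[0,0,0]],[[0,0,0.26],[0,0,0]],[[0,0,0.31],[0,0,0]],[[0,0,0.31],[0,0,0]],[[0,0,0.31],[0,0,0]]])

```text
time_s: 15.58
eef_pos: [0.5372, 0.02, 0.0869]
ee_rot: [0.998, -0.056, 0.001, -0.0]
contact_force: [0.8, -0.2, 0.3]
gripper_width: 0.0425
finger_force: 0.0
```

>>> send_rows(targets=[[[-0.08,0,0],[0,0,0]],[[-0.1,0,-0.005],[0,0,0]],[[-0.125,0,-0.03],[0,0,0]],[[-0.15,0,-0.057],[0,0,0]],[[-0.175,0,-0.082],[0,0,0]],[[-0.205,0,-0.107],[0,0,0]],[[-0.235,0,-0.125],[0,0,0]],[[-0.265,0,-0.139],[0,0,0]],[[-0.295,0,-0.15],[0,0,0]],[[-0.325,0,-0.157],[0,0,0]]])

```text
time_s: 16.42
eef_pos: [0.4407, 0.031, 0.1347]
ee_rot: [0.998, -0.056, 0.003, -0.0]
contact_force: [3.7, -0.7, 14.3]
gripper_width: 0.0426
finger_force: 6.5
```

>>> send_rows(targets=[[[-0.025,0,-0.003],[0,0,0]],[[-0.05,0,-0.005],[0,0,0]],[[-0.075,0,-0.007],[0,0,0]],[[-0.1,0,-0.008],[0,0,0]],[[-0.12,0,-0.008],[0,0,0]],[[-0.12,0,-0.008],[0,0,0]],[[-0.12,0,-0.008],[0,0,0]]])

```text
time_s: 17.0
eef_pos: [0.4037, 0.035, 0.1346]
ee_rot: [0.998, -0.056, 0.0, -0.0]
contact_force: [-0.2, 1.0, 0.9]
gripper_width: 0.0428
finger_force: 0.0
```

>>> send_rows(targets=[[[0.05,0,-0.1],[0,0,0]],[[0.05,0,-0.2],[0,0,0]],[[0.05,-0.13,-0.2],[0,0,0]],[[0.05,-0.26,-0.2],[0,0,0]],[[0.05,-0.39,-0.2],[0,0,0]],[[0.05,-0.52,-0.2],[0,0,0]],[[0.05,-0.65,-0.2],[0,0,0]],[[0.05,-0.78,-0.2],[0,0,0]],[[0.05,-0.9,-0.2],[0,0,0]],[[0.05,-0.9,-0.2],[0,0,0]]])

```text
time_s: 17.83
eef_pos: [0.4486, 0.3064, 0.1937]
ee_rot: [0.999, -0.054, -0.0, -0.0]
contact_force: [-0.5, 0.5, 0.0]
gripper_width: 0.0425
finger_force: 0.0
```

```bash
python3 - <<'E'
from h import *
t=look('top','t6.png');print(bot.read_state()['eef_pos'])
c=np.hstack([cv2.resize(x,(400,400),interpolation=cv2.INTER_CUBIC) for x in (t['frame'][150:350,180:380],t['frame'][180:300,210:330])])
cv2.imwrite('pics/c6.png',np.clip(c[:,:,::-1].astype(float)*1.6,0,255))
E
```

```text
[0.44842403 0.30403734 0.19345323][ WARN:0@1.409] global loadsave.cpp:1063 imwrite_ Unsupported depth image for selected encoder is fallbacked to CV_8U.
```

View pics/c6.png

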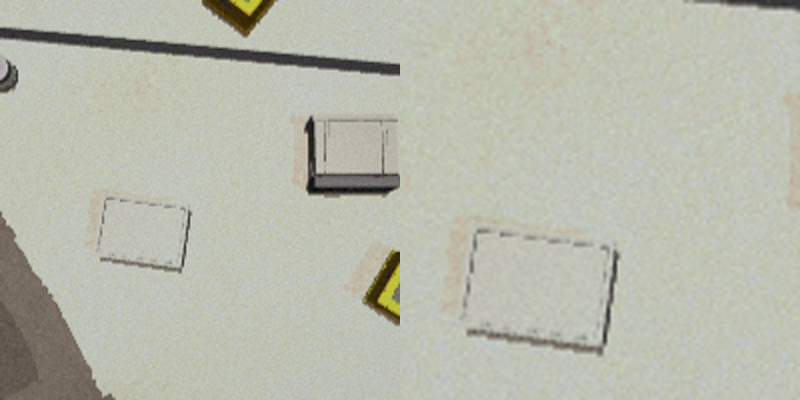

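The left crate stands on its lid with a plain underside, at right panel (540,290): no ring, only an outline. So the left crate is the blank one and the right one is stamped. I'll tip the left one back about the same edge.

```bash
python3 - <<'E'
from h import *
p=eyes.get_image('top')
f=lambda u,v,z:px2w(p,210+(u-400)/3.333-.3,180+v/3.333-.3,z).round(3)[:2]
w=np.array([f(u,v,.09) for u,v in((478,230),(616,245),(603,350),(467,330))]);print(w.tolist(),w.mean(0),(w[2]+w[3])/2)
rows([(.304,.036,.215,-.1),(.304,.036,.095,-.1)])
E
```

```text
[[0.404, 0.08], [0.396, -0.019], [0.322, -0.012], [0.333, 0.084]] [0.36375 0.03325] [0.3275 0.036 ]
(0.304, 0.036, 0.215, -0.1) [-0.3815, 0.9355, -0.0706] [0.0005, 0.0006, -0.006]
(0.304, 0.036, 0.095, -0.1) [-0.3812, 0.9352, 0.3294] [0.0005, 0.0006, -0.006]
```

>>> send_rows(targets=[[[-0.1,0.06,-0.07],[0,0,0]],[[-0.2,0.14,-0.07],[0,0,0]],[[-0.3,0.22,-0.07],[0,0,0]],[[-0.38,0.32,-0.07],[0,0,0]],[[-0.38,0.45,-0.07],[0,0,0]],[[-0.38,0.58,-0.07],[0,0,0]],[[-0.38,0.71,-0.07],[0,0,0]],[[-0.38,0.84,-0.07],[0,0,0]],[[-0.38,0.935,-0.07],[0,0,0]],[[-0.38,0.935,-0.07],[0,0,0]]])

```text
time_s: 18.77
eef_pos: [0.3032, 0.0315, 0.2153]
ee_rot: [0.998, -0.059, 0.0, 0.0]
contact_force: [-0.2, 0.6, 0.7]
gripper_width: 0.0426
finger_force: 0.0
```

>>> send_rows(targets=[[[0,0,0.13],[0,0,0]],[[0,0,0.26],[0,0,0]],[[0,0,0.37],[0,0,0]],[[0,0,0.4],[0,0,0]],[[0,0,0.4],[0,0,0]],[[0,0,0.4],[0,0,0]]])

```text
time_s: 19.27
eef_pos: [0.304, 0.0353, 0.0954]
ee_rot: [0.998, -0.056, -0.0, 0.0]
contact_force: [-0.9, 1.5, 0.0]
gripper_width: 0.043
finger_force: 0.0
```

>>> send_rows(targets=[[[0.02,0,0],[0,0,0]],[[0.04,0,-0.01],[0,0,0]],[[0.065,0,-0.03],[0,0,0]],[[0.095,0,-0.057],[0,0,0]],[[0.125,0,-0.078],[0,0,0]],[[0.155,0,-0.093],[0,0,0]],[[0.19,0,-0.105],[0,0,0]],[[0.225,0,-0.112],[0,0,0]],[[0.26,0,-0.116],[0,0,0]],[[0.3,0,-0.117],[0,0,0]]])

```text
time_s: 20.1
eef_pos: [0.3949, 0.0254, 0.1313]
ee_rot: [0.998, -0.056, 0.001, -0.0]
contact_force: [-0.6, 0.3, -0.8]
gripper_width: 0.0427
finger_force: 0.0
```

>>> send_rows(targets=[[[0.02,0,0],[0,0,0]],[[0.02,0,0],[0,0,0]],[[0,0,0],[0,0,0]],[[-0.05,0,-0.1],[0,0,0]],[[-0.05,0,-0.2],[0,0,0]],[[-0.05,0,-0.3],[0,0,0]],[[-0.05,0,-0.3],[0,0,0]]])

```text
time_s: 20.68
eef_pos: [0.3794, 0.0273, 0.2251]
ee_rot: [0.998, -0.056, 0.004, -0.0]
contact_force: [0.9, 1.1, 0.5]
gripper_width: 0.0427
finger_force: 0.0
```

```bash
python3 - <<'E'
from h import *
rows([(.345,.25,.22,0.01)])
s=eyes.get_image('side');cv2.imwrite('pics/s7.png',s['frame'][:,:,::-1])
for q in('stamped_crate',): print([(np.round(np.array(d['extent'])*[560,420,560,420]).tolist(),round(d['confidence'],2)) for d in spotter.recognise(s,q)])
# predicted extents of lying vs standing left crate
L=np.array([[x,y,z] for x in(.4035,.4935) for y in(-.03,.075) for z in(0,.075)])
S=np.array([[x,y,z] for x in(.328,.403) for y in(-.02,.085) for z in(0,.09)])
for B in(L,S):
    q=np.array([w2px(s,x) for x in B]); print(q.min(0).round(),q.max(0).round())
E
```

```text
(0.345, 0.25, 0.22, 0.01) [-0.1963, -0.7249, 0.0159] [-0.0001, -0.0048, -0.0772]
[([227.0, 147.0, 255.0, 194.0], 0.94), ([303.0, 156.0, 330.0, 195.0], 0.68), ([357.0, 147.0, 405.0, 192.0], 0.57)]
[273. 198.] [319. 251.]
[300. 208.] [343. 264.]
```

>>> send_rows(targets=[[[-0.05,-0.1,0],[0,0,0]],[[-0.1,-0.22,0],[0,0,0]],[[-0.15,-0.34,0],[0,0,0]],[[-0.2,-0.46,0],[0,0,0]],[[-0.2,-0.58,0],[0,0,0]],[[-0.2,-0.7,0],[0,0,0]],[[-0.2,-0.82,0],[0,0,0]],[[-0.2,-0.9,0],[0,0,0]],[[-0.2,-0.9,0],[0,0,0]]])

```text
time_s: 21.53
eef_pos: [0.3482, 0.305, 0.2185]
ee_rot: [0.999, -0.054, -0.001, 0.001]
contact_force: [0.5, -0.8, -0.2]
gripper_width: 0.043
finger_force: 0.0
```

```bash
python3 - <<'E'
from h import *
a=cv2.imread('pics/t5.png'); p=look('top','t8.png'); b=cv2.imread('pics/t8.png')
# compare with the picture after the first tipping: left and right crate windows
for n,(x0,y0,x1,y1) in dict(L=(228,205,285,258),Rr=(330,205,385,250)).items():
    A,Bw=[cv2.GaussianBlur(cv2.cvtColor(i,cv2.COLOR_BGR2GRAY),(3,3),0) for i in(a,b)]
    r=cv2.matchTemplate(Bw[y0-15:y1+15,x0-15:x1+15],A[y0:y1,x0:x1],cv2.TM_CCOEFF_NORMED)
    _,m,_,l=cv2.minMaxLoc(r); print(n,'score',round(m,3),'shift px',l[0]-15,l[1]-15)
for q in('stamped_crate',): print([(np.round(np.array(d['extent'])*[560,420,560,420]).tolist(),round(d['confidence'],2)) for d in spotter.recognise(p,q)])
rows([(.38,-.02,.22,0.02),(.385,-.223,.22,0.02)])
E
```

```text
L score 0.977 shift px 0 0
Rr score 0.999 shift px 0 0
[([284.0, 108.0, 331.0, 165.0], 0.77), ([364.0, 277.0, 425.0, 323.0], 0.75), ([330.0, 206.0, 379.0, 248.0], 0.63)]
(0.38, -0.02, 0.22, 0.02) [0.2234, 1.0555, -0.0027] [0.0013, 0.0016, -0.0827]
(0.385, -0.223, 0.22, 0.02) [0.3142, 1.7262, -0.0015] [0.0013, 0.0016, -0.0827]
```

The left crate is back exactly where it fell, with 0 px shift against the earlier picture. Next I'll push the right, stamped crate into the lane.

>>> send_rows(targets=[[[0.03,0.1,0],[0,0,-0.04]],[[0.05,0.22,0],[0,0,-0.08]],[[0.08,0.34,0],[0,0,-0.08]],[[0.1,0.46,0],[0,0,-0.08]],[[0.13,0.58,0],[0,0,-0.08]],[[0.16,0.7,0],[0,0,-0.08]],[[0.18,0.82,0],[0,0,-0.08]],[[0.2,0.94,0],[0,0,-0.08]],[[0.22,0.98,0],[0,0,-0.08]],[[0.22,0.98,0],[0,0,-0.08]]])

```text
time_s: 22.47
eef_pos: [0.3812, -0.0003, 0.2198]
ee_rot: [1.0, 0.005, -0.0, 0.0]
contact_force: [0.3, 0.2, -1.1]
gripper_width: 0.0426
finger_force: 0.0
```

```bash
python3 - <<'E'
from h import *
rows([(.385,-.22,.22,0.01),(.385,-.22,.055,0.01)])
E
```

```text
(0.385, -0.22, 0.22, 0.01) [0.0057, 0.7324, -0.0005] [0.0002, 0.0004, -0.0004]
(0.385, -0.22, 0.055, 0.01) [0.0061, 0.7322, 0.5495] [0.0002, 0.0004, -0.0004]
```

>>> send_rows(targets=[[[0,0.13,0],[0,0,0]],[[0,0.26,0],[0,0,0]],[[0,0.39,0],[0,0,0]],[[0,0.52,0],[0,0,0]],[[0,0.65,0],[0,0,0]],[[0,0.73,0],[0,0,0]],[[0,0.73,0],[0,0,0]],[[0,0.73,0],[0,0,0]],[[0,0.73,0.1],[0,0,0]]])

```text
time_s: 23.22
eef_pos: [0.3862, -0.2165, 0.1936]
ee_rot: [1.0, 0.007, 0.003, 0.002]
contact_force: [0.5, -1.0, -0.3]
gripper_width: 0.0429
finger_force: 0.0
```

>>> send_rows(targets=[[[0,0,0.13],[0,0,0]],[[0,0,0.26],[0,0,0]],[[0,0,0.38],[0,0,0]],[[0,0,0.45],[0,0,0]],[[0,0,0.45],[0,0,0]],[[0,0,0.45],[0,0,0]]])

```text
time_s: 23.72
eef_pos: [0.3847, -0.2151, 0.0553]
ee_rot: [1.0, 0.008, -0.001, -0.001]
contact_force: [1.0, 0.3, 0.4]
gripper_width: 0.0425
finger_force: 0.0
```

>>> send_rows(targets=[[[0.04,0,0],[0,0,0]],[[0.08,0,0],[0,0,0]],[[0.11,0.003,0],[0,0,0.005]],[[0.14,0.006,0],[0,0,0.01]],[[0.17,0.009,0],[0,0,0.015]],[[0.2,0.012,0],[0,0,0.02]],[[0.23,0.015,0],[0,0,0.025]],[[0.26,0.018,0],[0,0,0.03]],[[0.29,0.021,0],[0,0,0.035]],[[0.32,0.024,0],[0,0,0.04]]])

```text
time_s: 24.55
eef_pos: [0.4817, -0.2222, 0.056]
ee_rot: [1.0, -0.025, -0.0, 0.0]
contact_force: [-7.6, 1.2, 6.8]
gripper_width: 0.0427
finger_force: 0.0
```

>>> send_rows(targets=[[[0.035,0,0],[0,0,0]],[[0.07,0,0],[0,0,0]],[[0.105,0,0],[0,0,0]],[[0.14,0,0],[0,0,0]],[[0.175,0,0],[0,0,0]],[[0.21,0,0],[0,0,0]],[[0.25,0,0],[0,0,0]],[[0.29,0,0],[0,0,0]],[[0.33,0,0],[0,0,0]],[[0.37,0,0],[0,0,0]]])

```text
time_s: 25.38
eef_pos: [0.5927, -0.2276, 0.056]
ee_rot: [1.0, -0.025, -0.0, 0.0]
contact_force: [-6.7, 0.8, 3.8]
gripper_width: 0.0431
finger_force: 0.0
```

>>> send_rows(targets=[[[0.02,0,0],[0,0,0]],[[0.02,0,0],[0,0,0]],[[-0.06,0,0],[0,0,0]],[[-0.15,0,0],[0,0,0]],[[-0.15,0,-0.13],[0,0,0]],[[-0.15,0,-0.26],[0,0,0]],[[-0.15,0,-0.39],[0,0,0]],[[-0.28,0,-0.45],[0,0,0]],[[-0.41,0,-0.45],[0,0,0]],[[-0.53,0,-0.45],[0,0,0]]])

```text
time_s: 26.22
eef_pos: [0.4317, -0.2194, 0.1913]
ee_rot: [1.0, -0.024, 0.001, 0.001]
contact_force: [-1.4, 0.0, 1.0]
gripper_width: 0.0426
finger_force: 0.0
```

```bash
python3 - <<'E'
from h import *
print(bot.read_state()['eef_pos']);rows([(.40,.29,.2,0)])
E
```

```text
[ 0.43169102 -0.21942734  0.19130355]
(0.4, 0.29, 0.2, 0) [-0.1876, -1.691, -0.0314] [0.0008, -0.0015, -0.0308]
```

>>> send_rows(targets=[[[0,-0.13,0],[0,0,0]],[[0,-0.26,0],[0,0,0]],[[-0.05,-0.39,0],[0,0,0]],[[-0.05,-0.52,0],[0,0,0]],[[-0.05,-0.65,0],[0,0,0]],[[-0.05,-0.78,0],[0,0,0]],[[-0.05,-0.91,0],[0,0,0]],[[-0.05,-1,0],[0,0,0]],[[-0.05,-1,0],[0,0,0]]])

```text
time_s: 26.97
eef_pos: [0.4325, 0.0843, 0.1905]
ee_rot: [1.0, -0.023, 0.0, -0.0]
contact_force: [-0.4, -0.4, -0.0]
gripper_width: 0.0429
finger_force: 0.0
```

```bash
python3 - <<'E'
from h import *
p=look('top','t9.png'); print(p['frame'].shape)
im=p['frame'][100:215,260:420]
cv2.imwrite('pics/c9.png',cv2.resize(im,None,fx=5,fy=5,interpolation=cv2.INTER_CUBIC)[:,:,::-1])
E
```

```text
(420, 560, 3)
```

View pics/c9.png

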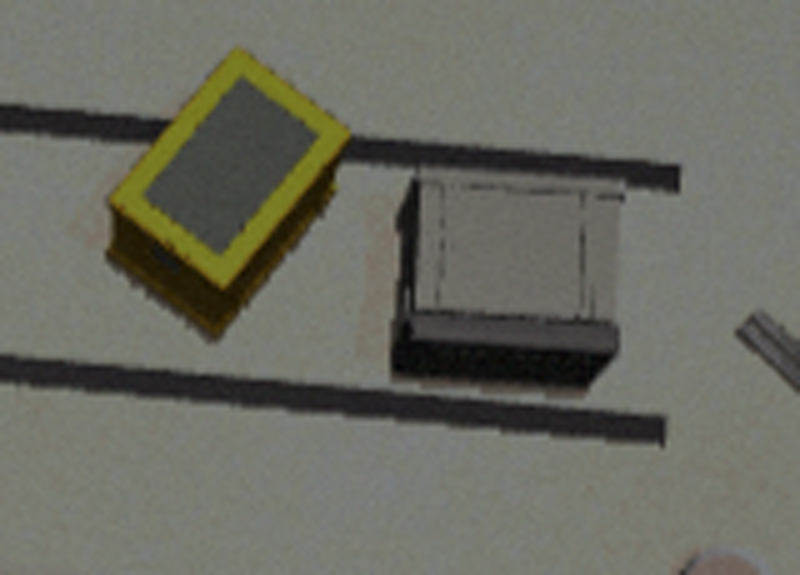

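The crate is in the lane at (505,275), about as planned, with the yellow box untouched. Next I'll check its margins to both strips.

```bash
python3 - <<'E'
from h import *
p=eyes.get_image('top')
f=lambda u,v,z:px2w(p,260+u/5-.4,100+v/5-.4,z).round(4)[:2]
print('near base',f(395,378,0),f(585,388,0),'lid top edge',f(412,340,.075),f(615,348,.075),f(412,315,.075),f(615,322,.075),'far top',f(418,172,.075),f(622,184,.075))
print('strip near inner',f(393,388,0),f(590,405,0),'far inner',f(420,160,0),f(620,182,0))
print('yellow corner',f(350,132,.09))
rows([(.56,-.225,.2,-.07),(.56,-.225,.055,-.07)],(.4325,.0843,.1905,-.046))
E
```

```text
near base [ 0.6127 -0.1806] [ 0.6098 -0.2806] lid top edge [ 0.6132 -0.1798] [ 0.6116 -0.2801] [ 0.626  -0.1798] [ 0.6249 -0.2802] far top [ 0.7002 -0.1825] [ 0.6964 -0.2845]
strip near inner [ 0.6072 -0.1796] [ 0.6007 -0.2832] far inner [ 0.7334 -0.1934] [ 0.7237 -0.3003]
yellow corner [ 0.7149 -0.1467]
(0.56, -0.225, 0.2, -0.07) [0.472, 1.0104, -0.0317] [0.0, 0.0, 0.0153]
(0.56, -0.225, 0.055, -0.07) [0.472, 1.0104, 0.4517] [0.0, 0.0, 0.0153]
```

>>> send_rows(targets=[[[0.03,0.12,0],[0,0,0.015]],[[0.06,0.24,0],[0,0,0.015]],[[0.1,0.36,0],[0,0,0.015]],[[0.16,0.48,0],[0,0,0.015]],[[0.22,0.6,0],[0,0,0.015]],[[0.28,0.72,0],[0,0,0.015]],[[0.35,0.82,0],[0,0,0.015]],[[0.42,0.92,0],[0,0,0.015]],[[0.47,1,0],[0,0,0.015]],[[0.47,1,0],[0,0,0.015]]])

```text
time_s: 27.9
eef_pos: [0.5594, -0.2313, 0.1897]
ee_rot: [0.999, -0.038, 0.0, 0.0]
contact_force: [-1.4, 0.1, 0.3]
gripper_width: 0.0428
finger_force: 0.0
```

>>> send_rows(targets=[[[0,0.02,0.1],[0,0,0]],[[0,0.03,0.22],[0,0,0]],[[0,0.03,0.34],[0,0,0]],[[0,0.03,0.43],[0,0,0]],[[0,0.03,0.45],[0,0,0]],[[0,0.03,0.45],[0,0,0]],[[0,0.03,0.45],[0,0,0]]])

```text
time_s: 28.48
eef_pos: [0.5587, -0.2356, 0.0569]
ee_rot: [0.999, -0.036, 0.001, 0.0]
contact_force: [0.2, 0.4, 0.7]
gripper_width: 0.043
finger_force: 0.0
```

>>> send_rows(targets=[[[0.05,0,0],[0,0,0]],[[0.09,0,0],[0,0,0]],[[0.12,0,0],[0,0,0]],[[0.14,0,0],[0,0,0]],[[0.155,0,0],[0,0,0]],[[0.17,0,0],[0,0,0]],[[0.17,0,0],[0,0,0]],[[0.17,0,0],[0,0,0]],[[0.1,0,0],[0,0,0]],[[0,0,0],[0,0,0]]])

```text
time_s: 29.32
eef_pos: [0.5587, -0.2347, 0.0552]
ee_rot: [0.999, -0.036, 0.001, 0.0]
contact_force: [1.4, -1.0, -0.0]
gripper_width: 0.0428
finger_force: 0.0
```

>>> send_rows(targets=[[[0,0,-0.13],[0,0,0]],[[0,0,-0.26],[0,0,0]],[[0,0,-0.39],[0,0,0]],[[-0.1,-0.08,-0.46],[0,0,0]],[[-0.2,-0.16,-0.46],[0,0,0]],[[-0.3,-0.26,-0.46],[0,0,0]],[[-0.4,-0.36,-0.46],[0,0,0]],[[-0.4,-0.48,-0.46],[0,0,0]],[[-0.4,-0.6,-0.46],[0,0,0]],[[-0.4,-0.72,-0.46],[0,0,0]]])

```text
time_s: 30.15
eef_pos: [0.4536, -0.0094, 0.1938]
ee_rot: [0.999, -0.037, 0.001, -0.0]
contact_force: [0.9, 0.9, 0.8]
gripper_width: 0.0431
finger_force: 0.0
```

>>> send_rows(targets=[[[0,-0.13,0],[0,0,0]],[[0,-0.26,0],[0,0,0]],[[0,-0.39,0],[0,0,0]],[[0,-0.52,0],[0,0,0]],[[0,-0.65,0],[0,0,0]],[[0,-0.78,0],[0,0,0]],[[0,-0.9,0],[0,0,0]],[[0,-0.9,0],[0,0,0]]])

```text
time_s: 30.82
eef_pos: [0.4732, 0.2633, 0.1932]
ee_rot: [0.999, -0.034, 0.0, -0.001]
contact_force: [0.1, -0.6, 0.1]
gripper_width: 0.0426
finger_force: 0.0
```

```bash
python3 - <<'E'
from h import *
p=look('top','t10.png'); a=cv2.imread('pics/t9.png');b=cv2.imread('pics/t10.png');t5=cv2.imread('pics/t5.png')
def m(A,B,x0,y0,x1,y1):
    k=4; A=cv2.resize(A[y0:y1,x0:x1],None,fx=k,fy=k,interpolation=cv2.INTER_CUBIC);B=cv2.resize(B[y0-10:y1+10,x0-10:x1+10],None,fx=k,fy=k,interpolation=cv2.INTER_CUBIC)
    _,s,_,l=cv2.minMaxLoc(cv2.matchTemplate(B,A,cv2.TM_CCOEFF_NORMED)); return round(s,3),l[0]/k-10,l[1]/k-10
print('crate shift px',m(a,b,345,145,380,172)); print('blank',m(t5,b,228,205,285,258)); print('yellow',m(t5,b,282,108,333,168)); print('jar',m(t5,b,165,170,195,200),'dish',m(t5,b,392,203,420,232),'yellow2',m(cv2.imread('pics/top0.png'),b,362,274,425,326))
print(px2w(p,355,175,0)[:2]-px2w(p,355,176,0)[:2], bot.read_state()['eef_pos'])
E
```

```text
crate shift px (0.974, 0.25, -4.25)
blank (0.961, 0.25, 0.5)
yellow (0.997, 0.0, 0.0)
jar (0.995, 0.0, 0.0) dish (0.989, 0.0, 0.0) yellow2 (0.991, 0.0, 0.0)
[ 2.71467943e-03 -2.01260019e-06] [0.47318695 0.26083949 0.1929509 ]
```

```bash
python3 -c "
from rig import bot
print(bot.sign_off())"
```

```text
the job is handed in; nothing more can be done
None
```

I handed the job in after about 31 s: both crates are tipped and the stamped one lies between the tape strips, about 16 mm clear of each. I never saw the ring itself. I picked the right crate because I tipped the left one a further quarter turn on to its lid, saw a blank underside, and tipped it back to within about 1 mm of where it fell. The right crate slid about 65 mm on my first try at tipping, so I pushed it back and tipped it again. The jar, the near dish and both yellow boxes had not moved in the last top picture, and the other things stayed out of the arm's path.

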